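Set the running clearance of a candelabrum's revolving branches

TASK

The branch ring of this candelabrum stem must turn without binding. Screw the knurled brass nut on top of the stem down (clockwise) until it bottoms out, then back it off a quarter turn, and keep hold of it there so that I can nip up its grub screw: finish with the nut still gripped at that setting. Do not swing the branches round while you work.

Things in the scene. Friction and masses are not known exactly. Their poses are not given: they have to be found in the camera images.
- stem: brass candelabrum stem screwed upright to a 150 x 150 x 18 mm wooden board, which is fixed to the bench; origin under the board, on the stem's axis, z up. The hub of the branches (51 mm wide) lies 134 to 160 mm above the origin, the nut above it on the thread; the 18 mm threaded end reaches up to 203 mm
- nut_turn (a joint): turn of the knurled nut on its thread, rad: 0 = bottomed out hard on the hub's washer (it goes no lower), growing as it is unscrewed (anticlockwise seen from above); it starts 2.4 to 4.6 rad up. The nut rises 4 mm per turn; the greased thread drags with about 0.06 N m and stays where it is left
- nut: the knurled brass nut itself; origin at the centre of its underside, axes as nut_grip
- nut_grip (a point): centre of the knurled nut, on its axis: a round nut 40 mm in diameter (41 over the knurl) and 26 mm tall, its underside 13 mm below this point and its top 13 mm above; grip it from above across its diameter at any yaw. The stem's threaded end projects 13 to 17 mm above its top. x points to the grub screw and the dark mark on the rim; z up
- branch_turn (a joint): turn of the branch ring on the stem, rad; it turns freely by hand against about 0.12 N m of drag and stays where it is left
- cup1_rim (a point): centre of the mouth of the candle cup on one of the three brass arms, which stand 120 degrees apart; each cup is 47 mm wide and 44 mm tall, its centre 112 mm from the stem's axis and its mouth 148 mm above the stem's origin, 12 mm below the underside of the bottomed nut

How it is judged:
On the way:
1. the nut is bottomed out on the hub (value of joint nut_turn below 0.07 rad), for 0.1 s.
At the end, for the whole second after the job is handed in: the nut, having been bottomed out (within 0.07 rad of its stop), stands a quarter turn back (1.31 to 1.83 rad, that is 90 degrees give or take 15), is still, and is gripped by the fingers (more than 5 N on it, TCP within 30 mm of its centre) (value of joint nut_turn between 1.31 and 1.83 rad and velocity of joint nut_turn between -0.1 and 0.1 rad/s and contact force between the fingers and nut above 5 N and distance between the grasp point and nut_grip below 0.03 m); the arm keeps its last pose, push and grip.
It fails at once if the branches are swung round (a candle cup carried more than 20 mm) (distance of cup1_rim from where it was at the start of the episode above 0.02 m).
It also fails if it takes over 48 s, if anything falls off the work surface, if the arm or the gripper's body presses on something with over 40 N, if the wrist force passes 120 N, or if a joint passes its speed limit or range.

ROBOT

A 6-joint arm with a two-finger parallel gripper is mounted at the origin on a cart in front of the work surface, level with it; the furniture and walls round the work are solid. World frame = base frame: x ahead of the robot, y to its left, z up, the work surface at z = 0. Lengths are in m, angles in rad, forces in N, time in s.
With the tool pointing down it reaches from about 0.3 to 0.775 m from the base axis. Payload 14.6 kg.
Tool frame: the origin (TCP) lies between the finger pads, 19 mm behind the fingertips; this is the grasp point; z points along the fingers, y is the line along which they close (so a half turn about z gives the same grasp; the last joint's range is limited). The gripper opens to 85 mm and grips with 20 to 120 N. Pads are 22 mm wide; open, the fingers measure 114 mm over their backs; the gripper's body (76 mm by 85 mm) begins 54 mm behind the grasp point. The pads swing forward as they close: fully open they stand 13 mm farther back than shut.
Start: joints at [-1.188, 0.3, 1.521, -0, 1.321, -0.067], TCP at [0.239, -0.495, 0.25] pointing down, gripper open.
Joint ranges: [-3.03, 3.03], [-0.79, 2.21], [0.23, 2.52], [-1.04, 4.18], [0, 3.07], [-2.55, 2.55]. Speed limits (rad/s): [2.22, 2.22, 2.57, 3.14, 3.14, 3.14].

INTERFACE

Orientations are given as a 3x3 rotation matrix whose columns are the frame's x, y, z axes.
In Python, from rig import get_obs, camera, hand_in, search_frame, spot_point gives the robot as it stands.
- The arm moves only by the tool servo_tool, never from a script. Its argument "targets" is a list of rows, each a list of 3 entries, a list of its own where there are three numbers: the shift along the tool's x, y, z as a fraction of full scale, then the turn, a rotation vector about the tool's x, y, z as a fraction of full scale, then the opening, from 0 (shut) to 1 (fully open). A call has 1 to 5 rows; each row shifts and turns the commanded pose from where the row before left it, along the tool's axes as they then stand; what a row does not reach is not made up. Full scale, the value 1, is 0.2 m for a shift and 360 degrees for a turn. A row lasts 1/8 s, in which the tool goes at most 62.5 mm and 10.7 degrees, less where a joint would pass 70% of its speed; a pose out of reach is approached as far as the arm can. A call with a number of a shift or a turn outside -1 to 1 is refused whole. A call with a gripper value outside its range is refused whole. The fingers move at their own pace and stop on an object; "grip_force" is the grip in N (left out, the last holds). Time passes only in rows, so rows that do not move let the fingers close. It gives the time, the measured TCP pose, the force, the opening and the grip force at its end, in the units of the state.
- get_obs(): the state, without advancing time (a new reading comes with each control period).
- camera(name): name is "scene" or "top" or "wrist"; returns a dict with "pixels" (400x640x3 uint8, red, green, blue), "range_z" (400x640 float32, m along the optical axis (not along the pixel's ray), 0 where there is no reading), "fovy" (degrees; the focal length in pixels is half the picture's height over the tangent of half this angle, whatever the lens; pixels are square), "cx", "cy" (the principal point, pixels), "k1" (the pictures are not rectified: a ray, as slopes to the right and down, at radius r is drawn at 1 + k1 r^2 times it, then the intrinsics apply), "cam_to_world" (4x4, takes a point from camera to world coordinates); the wrist camera has in their place "T_tool_cam" (4x4, takes a point from camera to tool coordinates, whose origin is the TCP and whose axes are the flange's). Camera axes: x right, y down, z forward; pixel columns grow to the right and rows downward; lengths in m; the calibration is good to about 2 mm. A picture is of the moment at which its call begins: read the wrist's pose just before it.
- hand_in(): hands the job in; it is judged then, once.
Trained networks look in a picture, given as the dict that the camera call returned (one of the last four; its "shot" number tells which), for a name from the list of things; names that differ only in an ending like _2 or _b are one class to them, and where a whole thing is asked for, a point or a joint stands for the part that bears it (a point fixed in the world has none). Each returns a list of dicts, best first, with "score" (0 to 1); they miss things now and then, are a little off and sometimes report something else, mostly with a low value. They report only what shows in the picture. A call takes as long as a camera call.
- search_frame(picture, target): "box" ([left, top, width, height] in pixels, round what is visible of it).
- spot_point(picture, target): "centre" ([column, row] in pixels: a listed point, or the origin of a listed thing).
The state is a dict: "clock": time; "joints": joint angles; "qvel": joint speeds; "effort": joint torques, N m; "eef_pos": TCP position; "tool_rot": TCP orientation; "force": force on the tool from outside, world axes, zero at the start; "ft_torque": the same for the moment, N m; "opening": finger opening in m; "grip_force": force on a finger pad.
Only numpy, scipy, OpenCV 4.12 (cv2) and the standard library are available. Lean on these libraries where they do the work, as an engineer would, in place of code of your own. Each camera call takes 0.05 s, during which the arm holds its last target. There are 200 camera calls.

## Working session

There is one attempt and no reset: what is moved stays moved. The work goes in short steps, Python scripts to look and compute and a tool call to move; the robot and the scene stay as the last step left them, time stands still between calls to the robot, and variables do not carry over. Pictures are saved under pics/ and viewed, at most 10 in all, crops included, and the job is handed in when it is done.

Besides the shell and the picture viewer there is one more tool, called by a JSON object that holds its "op" and its "data", one argument or row to a line. servo_tool: Moves the arm, as the interface text tells. Shift numbers are shares of 0.2 m and turn numbers shares of 360 degrees, none past 1 either way. Its arguments: {"type":"object","properties":{"targets":{"type":"array"},"grip_force":{"type":"number"}},"required":["targets"]}

```bash
mkdir -p pics
cat > h.py <<'E'
import numpy as np, cv2
from rig import *
def ray(p,uv):
    f=200/np.tan(np.radians(p["fovy"])/2)
    d=np.array([(uv[0]-p["cx"])/f,(uv[1]-p["cy"])/f]); s=d.copy()
    for _ in range(20): s=d/(1+p["k1"]*(s@s))
    return np.array([s[0],s[1],1.])
def cam(name):
    o=get_obs(); p=camera(name)
    if name=="wrist":
        T=np.eye(4);T[:3,:3]=o["tool_rot"];T[:3,3]=o["eef_pos"];p["T"]=T@p["T_tool_cam"]
    else: p["T"]=p["cam_to_world"]
    return p
def at_depth(p,uv,z): return (p["T"]@np.append(ray(p,uv)*z,1))[:3]
def at_height(p,uv,h):
    d=p["T"][:3,:3]@ray(p,uv);c=p["T"][:3,3];return c+d*(h-c[2])/d[2]
def save(p,n): cv2.imwrite("pics/"+n,p["pixels"][...,::-1])
E
python3 - <<'E'
from h import *
for n in ("scene","top"):
    p=cam(n);save(p,n+"0.png");print(n,p["T"][:3,3].round(3))
    for t in ("nut_grip","cup1_rim","stem"):
        for r in spot_point(p,t)[:4]:
            c=r["centre"];z=p["range_z"][int(c[1]),int(c[0])]
            print(t,np.round(c,1),round(r["score"],2),at_depth(p,c,z).round(4))
    print(search_frame(p,"nut")[:2])
print(get_obs()["tool_rot"],get_obs()["clock"])
a=cv2.imread("pics/scene0.png");b=cv2.imread("pics/top0.png")
E
```

```text
scene [0.189 0.411 0.755]
nut_grip [399.2 158.1] 0.92 [ 0.4914 -0.0718  0.1897]
cup1_rim [372.2 128. ] 0.9 [ 0.6078 -0.1442  0.1328]
stem [385.8 223.2] 0.9 [ 0.4833 -0.0575  0.0346]
[{'box': [384.7, 147.9, 28.4, 22.5], 'score': 0.6}]
top [0.476 0.007 0.982]
nut_grip [379.7 225.7] 0.63 [ 0.4988 -0.0805  0.2026]
cup1_rim [403.1 179.1] 0.63 [ 0.6045 -0.1384  0.1327]
stem [371.6 227.9] 0.66 [ 0.4944 -0.0657  0.1878]
[{'box': [368.5, 215.9, 22.9, 21.9], 'score': 0.54}]
[[ 9.00529081e-01  4.34795784e-01 -8.86188956e-06]
 [ 4.34795784e-01 -9.00529080e-01  4.40924127e-05]
 [ 1.11908059e-05 -4.35596121e-05 -9.99999999e-01]] 0.5
```

Run:
```python
from h import *
a=cv2.imread("pics/scene0.png");b=cv2.imread("pics/top0.png")
c=np.hstack([cv2.resize(a[80:280,290:490],(400,400),interpolation=2),cv2.resize(b[130:330,270:470],(400,400),interpolation=2)])
cv2.imwrite("pics/c0.png",c)
```

```text
(no output)
```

View pics/c0.png

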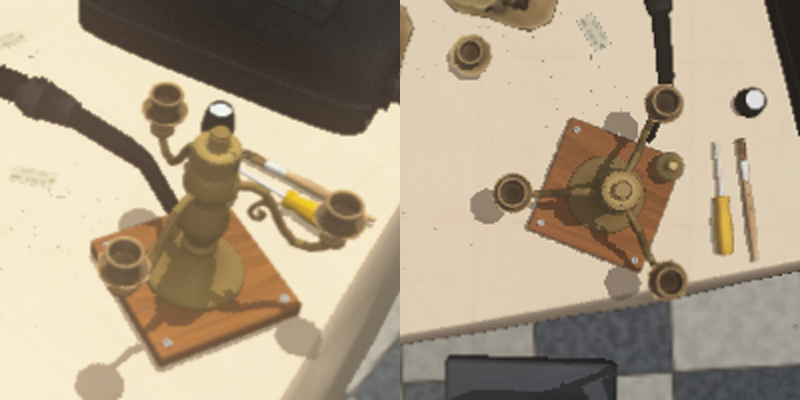

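View pics/scene0.png

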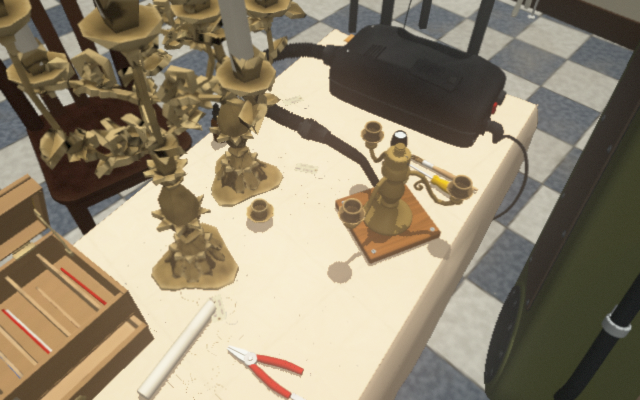

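The scene crop shows the stem with three cups and the nut at about (399,158). In the top crop the nut is at about (380,226), with a small brass finial standing near (404,212). I'll check that finial's height.

Run:
```python
from h import *
s=cam("scene");t=cam("top")
L=[]
for p in (s,t):
    c=spot_point(p,"nut_grip")[0]["centre"]; d=p["T"][:3,:3]@ray(p,c); L.append((p["T"][:3,3],d/np.linalg.norm(d)))
    print(c, at_height(p,c,.175).round(4))
A=sum(np.eye(3)-np.outer(d,d) for _,d in L);b=sum((np.eye(3)-np.outer(d,d))@c for c,d in L)
print("tri",np.linalg.solve(A,b).round(4))
for r in search_frame(t,"cup1_rim")[:4]:print(r)
for uv in [(404,212),(405,214),(326,226),(403,181),(404,270),(381,225),(376,225),(385,225)]:
    z=t["range_z"][uv[1],uv[0]];print(uv,at_depth(t,uv,z).round(3))
# world points map from top
P=[(u,v,*at_depth(t,(u,v),t["range_z"][v,u])) for u in range(310,440,1) for v in range(160,290,1) if t["range_z"][v,u]>0]
P=np.array(P);Q=P[P[:,4]>.165];print(len(Q),Q[:,2:].mean(0).round(4),Q[:,2:].min(0).round(3),Q[:,2:].max(0).round(3))
```

```text
[400.3, 156.4] [ 0.5005 -0.0887  0.175 ]
[380.3, 224.8] [ 0.5015 -0.0848  0.175 ]
tri [ 0.5002 -0.0853  0.1779]
{'box': [314.7, 166.6, 101.2, 114.8], 'score': 0.66}
(404, 212) [ 0.537 -0.153  0.065]
(405, 214) [ 0.532 -0.155  0.066]
(326, 226) [0.497 0.029 0.134]
(403, 181) [ 0.6   -0.138  0.133]
(404, 270) [ 0.406 -0.143  0.132]
(381, 225) [ 0.5   -0.083  0.2  ]
(376, 225) [ 0.5   -0.074  0.192]
(385, 225) [ 0.501 -0.091  0.201]
325 [ 0.5008 -0.0816  0.1901] [ 0.48  -0.104  0.168] [ 0.522 -0.063  0.205]
```

{"op": "servo_tool", "data": {
  "targets": [
    [[0.26, -0.16, -0.04], [0, 0, 0], 1],
    [[0.26, -0.16, -0.04], [0, 0, 0], 1],
    [[0.26, -0.16, -0.03], [0, 0, 0], 1],
    [[0.26, -0.16, -0.03], [0, 0, 0], 1]
  ]
}}

```text
clock: 1.25
eef_pos: [0.3715, -0.2879, 0.2784]
tool_rot: [[0.901, 0.434, 0.001], [0.434, -0.901, -0.0], [0.0, 0.001, -1.0]]
force: [1.3, -0.3, -0.4]
opening: 0.0852
grip_force: 0.0
```

{"op": "servo_tool", "data": {
  "targets": [
    [[0.26, -0.16, -0.03], [0, 0, 0], 1],
    [[0.26, -0.16, -0.03], [0, 0, 0], 1],
    [[0.26, -0.16, -0.03], [0, 0, 0], 1],
    [[0.26, -0.16, -0.03], [0, 0, 0], 1],
    [[0, 0, 0], [0, 0, 0], 1]
  ]
}}

```text
clock: 1.88
eef_pos: [0.5038, -0.0808, 0.3021]
tool_rot: [[0.898, 0.439, 0.0], [0.439, -0.898, 0.0], [0.001, -0.0, -1.0]]
force: [-0.8, -1.2, 0.5]
opening: 0.0854
grip_force: 0.0
```

{"op": "servo_tool", "data": {
  "targets": [
    [[0, 0, 0], [0, 0, -0.0295], 1],
    [[0, 0, 0], [0, 0, -0.0295], 1],
    [[0, 0, 0], [0, 0, -0.0295], 1],
    [[0, 0, 0], [0, 0, -0.0295], 1],
    [[0, 0, 0], [0, 0, -0.0295], 1]
  ]
}}

```text
clock: 2.5
eef_pos: [0.5021, -0.0846, 0.3019]
tool_rot: [[0.188, 0.982, -0.0], [0.982, -0.188, -0.0], [-0.0, -0.0, -1.0]]
force: [0.7, -0.3, 0.1]
opening: 0.0853
grip_force: 0.0
```

Run:
```python
from h import *
o=get_obs();print(o["clock"],o["joints"],o["eef_pos"],np.degrees(np.arctan2(o["tool_rot"][1][0],o["tool_rot"][0][0])))
p=cam("wrist");save(p,"w1.png")
for t in ("nut_grip","nut","cup1_rim"):
    for r in spot_point(p,t)[:3]:
        c=r["centre"];print(t,c,r["score"],at_height(p,c,.175).round(4))
```

```text
2.5 [-2.38914270e-01  1.71672557e-01  1.55786161e+00 -9.75334826e-05
  1.41216920e+00 -4.99522038e-02] [ 0.50208091 -0.08464238  0.30194141] 79.17415447288099
nut_grip [325.0, 192.0] 0.6 [ 0.5025 -0.0839  0.175 ]
nut [321.8, 190.9] 0.75 [ 0.4998 -0.0823  0.175 ]
cup1_rim [420.9, 214.6] 0.97 [ 0.5881 -0.1231  0.175 ]
```

View pics/w1.png

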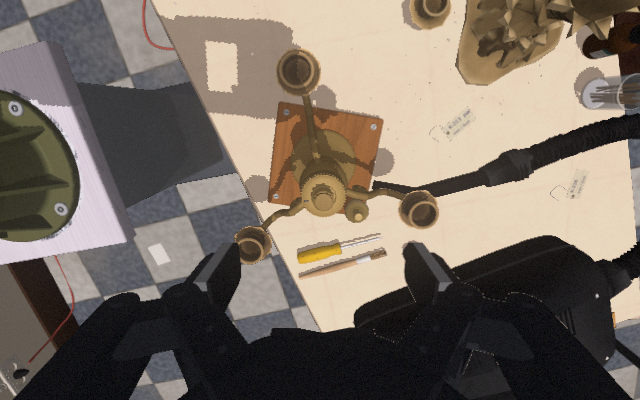

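The wrist picture shows the nut centred at about (324,192) with the cups around it, clear of the fingers. Next I'll wind the wrist back to its far end.

{"op": "servo_tool", "data": {
  "targets": [
    [[0, 0, 0], [0, 0, -0.0295], 1],
    [[0, 0, 0], [0, 0, -0.0295], 1],
    [[0, 0, 0], [0, 0, -0.0295], 1],
    [[0, 0, 0], [0, 0, -0.0295], 1],
    [[0, 0, 0], [0, 0, -0.0295], 1]
  ]
}}

```text
clock: 3.32
eef_pos: [0.5023, -0.0841, 0.302]
tool_rot: [[-0.67, 0.742, -0.0], [0.742, 0.67, -0.0], [0.0, -0.0, -1.0]]
force: [0.6, -0.1, -0.7]
opening: 0.0856
grip_force: 0.0
```

{"op": "servo_tool", "data": {
  "targets": [
    [[0, 0, 0], [0, 0, -0.0295], 1],
    [[0, 0, 0], [0, 0, -0.0295], 1],
    [[0, 0, 0], [0, 0, -0.0295], 1],
    [[0, 0, 0], [0, 0, -0.0295], 1],
    [[0, 0, 0], [0, 0, -0.0295], 1]
  ]
}}

```text
clock: 3.95
eef_pos: [0.5023, -0.0841, 0.3019]
tool_rot: [[-0.996, -0.09, -0.0], [-0.09, 0.996, -0.0], [0.0, 0.0, -1.0]]
force: [0.2, 0.3, 1.0]
opening: 0.0857
grip_force: 0.0
```

{"op": "servo_tool", "data": {
  "targets": [
    [[0, 0, 0], [0, 0, -0.0295], 1],
    [[0, 0, 0], [0, 0, -0.0295], 1],
    [[0, 0, 0], [0, 0, -0.02], 1],
    [[0, 0, 0], [0, 0, 0], 1]
  ]
}}

```text
clock: 4.45
eef_pos: [0.5024, -0.0841, 0.302]
tool_rot: [[-0.836, -0.549, 0.0], [-0.549, 0.836, -0.0], [-0.0, -0.0, -1.0]]
force: [-0.1, 0.4, 0.0]
opening: 0.0856
grip_force: 0.0
```

Run:
```python
from h import *
o=get_obs();print(o["clock"],np.round(o["joints"],3),o["eef_pos"],np.round(o["tool_rot"],4),o["force"],o["ft_torque"])
p=cam("wrist");save(p,"w2.png")
for t in ("nut_grip","nut","cup1_rim"):
    for r in spot_point(p,t)[:3]:
        c=r["centre"];print(t,c,r["score"],at_height(p,c,.175).round(4))
P=np.array([at_depth(p,(u,v),p["range_z"][v,u]) for u in range(250,400) for v in range(120,260) if p["range_z"][v,u]>0])
for lo,hi in ((.182,.193),(.195,.21)):
    Q=P[(P[:,2]>lo)&(P[:,2]<hi)]
    Q=Q[np.hypot(Q[:,0]-.501,Q[:,1]+.084)<.03]; (x,y),r=cv2.minEnclosingCircle(Q[:,:2].astype(np.float32));print(len(Q),x,y,r,Q.mean(0),np.median(Q[:,2]))
```

```text
4.45 [-0.238  0.172  1.557 -0.     1.412 -2.389] [ 0.50236242 -0.08406983  0.30200183] [[-0.8361 -0.5485  0.    ]
 [-0.5485  0.8361 -0.    ]
 [-0.     -0.     -1.    ]] [-0.07538576  0.36151721  0.0229517 ] [-0.02770002  0.01416626  0.02096464]
nut_grip [321.4, 191.8] 0.86 [ 0.5002 -0.0845  0.175 ]
nut [321.5, 190.2] 0.98 [ 0.4989 -0.0853  0.175 ]
cup1_rim [229.9, 231.3] 0.85 [ 0.5822 -0.1369  0.175 ]
1175 0.5004962682723999 -0.0841183066368103 0.0207993034273386 [ 0.49837383 -0.08548281  0.18689601] 0.18709744444005574
362 0.5006193518638611 -0.08399771898984909 0.009219376370310783 [ 0.49964322 -0.08457859  0.20140372] 0.2020064641478672
```

{"op": "servo_tool", "data": {
  "targets": [
    [[0.0065, 0.0045, 0.2], [0, 0, 0], 1],
    [[0, 0, 0.2], [0, 0, 0], 1],
    [[0, 0, 0.15], [0, 0, 0], 1],
    [[0, 0, 0.045], [0, 0, 0], 1],
    [[0, 0, 0], [0, 0, 0], 0.7]
  ],
  "grip_force": 40
}}

```text
clock: 5.28
eef_pos: [0.5011, -0.0839, 0.1834]
tool_rot: [[-0.834, -0.551, 0.0], [-0.551, 0.834, -0.0], [-0.0, -0.0, -1.0]]
force: [-0.1, 0.2, -0.5]
opening: 0.0699
grip_force: 0.0
```

{"op": "servo_tool", "data": {
  "targets": [
    [[0, 0, 0], [0, 0, 0], 0.5],
    [[0, 0, 0], [0, 0, 0], 0.3],
    [[0, 0, 0], [0, 0, 0], 0.3],
    [[0, 0, 0], [0, 0, 0], 0.3],
    [[0, 0, 0], [0, 0, 0], 0.3]
  ],
  "grip_force": 40
}}

```text
clock: 5.9
eef_pos: [0.502, -0.0849, 0.1848]
tool_rot: [[-0.834, -0.552, 0.004], [-0.552, 0.834, -0.002], [-0.002, -0.005, -1.0]]
force: [2.8, -7.4, 4.4]
opening: 0.0386
grip_force: 40.8
```

Run:
```python
from h import *
o=get_obs();print({k:np.round(o[k],4) for k in o})
p=cam("wrist");s=cam("scene")
im=np.hstack([cv2.resize(p["pixels"][100:300,220:420],(400,400)),cv2.resize(s["pixels"][80:280,290:490],(400,400))])
cv2.imwrite("pics/g.png",im[...,::-1])
```

```text
{'clock': np.float64(5.9), 'joints': array([-2.3890e-01,  2.7270e-01,  1.7155e+00, -1.5000e-03,  1.1485e+00,
       -2.3934e+00]), 'qvel': array([ 0.0011,  0.0005,  0.0004,  0.0011,  0.0008, -0.0012]), 'effort': array([ 3.57140e+00, -4.74044e+01, -2.93209e+01,  1.38450e+00,
        1.17260e+00, -2.08000e-02]), 'eef_pos': array([ 0.502 , -0.0849,  0.1848]), 'tool_rot': array([[-0.8341, -0.5516,  0.0044],
       [-0.5516,  0.8341, -0.0025],
       [-0.0023, -0.0045, -1.    ]]), 'force': array([ 2.8424, -7.4282,  4.43  ]), 'ft_torque': array([-1.2408, -0.5473, -0.0036]), 'grip_force': np.float64(40.7964), 'opening': np.float64(0.0386)}
```

View pics/g.png

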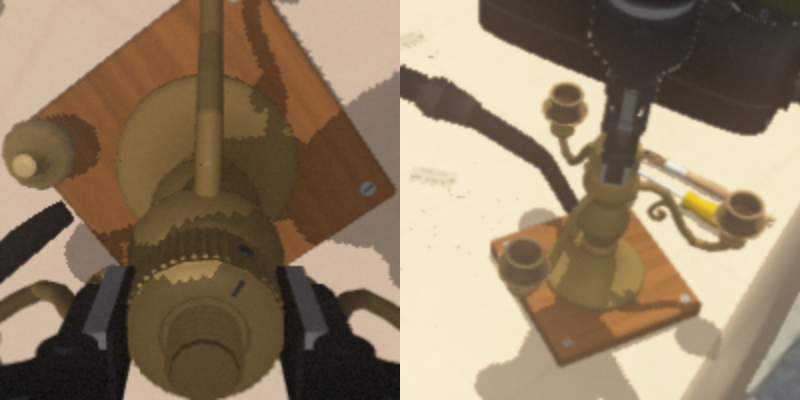

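The wrist crop shows the nut between the pads, with the dark mark at about (238,290) and the grub screw at about (245,250). I'll correct the small sideways offset and screw down 1.85 rad, which is safe because the start is at least 2.4 rad up.

{"op": "servo_tool", "data": {
  "targets": [
    [[0, -0.009, 0], [0, 0, 0], 0.3],
    [[0, 0, 0.0006], [0, 0, 0.0295], 0.3],
    [[0, 0, 0.0006], [0, 0, 0.0295], 0.3],
    [[0, 0, 0.0006], [0, 0, 0.0295], 0.3],
    [[0, 0, 0.0006], [0, 0, 0.0295], 0.3]
  ]
}}

```text
clock: 6.62
eef_pos: [0.5021, -0.0848, 0.1842]
tool_rot: [[-0.987, 0.162, 0.002], [0.162, 0.987, 0.001], [-0.002, 0.001, -1.0]]
force: [-5.9, 7.1, 11.2]
opening: 0.0388
grip_force: 41.4
```

```bash
cat > st.py <<'E'
from h import *
o=get_obs();R=np.array(o["tool_rot"]);print(round(o["clock"],2),"j6",round(o["joints"][5],3),"yaw",round(np.degrees(np.arctan2(R[1,0],R[0,0])),2),"eff6",round(o["effort"][5],3),o["eef_pos"].round(4) if hasattr(o["eef_pos"],"round") else o["eef_pos"],"F tool",(R.T@o["force"]).round(2),"T tool",(R.T@o["ft_torque"]).round(3),"grip",round(o["grip_force"],1))
E
python3 st.py
```

```text
6.62 j6 -1.648 yaw 170.69 eff6 -3.037 [ 0.5021 -0.0848  0.1842] F tool [  6.9    6.06 -11.17] T tool [-0.909  1.049 -0.053] grip 41.4
```

{"op": "servo_tool", "data": {
  "targets": [
    [[0.005, 0.005, 0], [0, 0, 0.0295], 0.3],
    [[0, 0, 0], [0, 0, 0.0295], 0.3],
    [[0, 0, 0], [0, 0, 0.0295], 0.3],
    [[0, 0, 0], [0, 0, 0.0295], 0.3],
    [[0, 0, 0], [0, 0, 0.0295], 0.3]
  ]
}}

```text
clock: 7.25
eef_pos: [0.5022, -0.0843, 0.1838]
tool_rot: [[-0.463, 0.886, 0.004], [0.886, 0.463, -0.001], [-0.002, 0.003, -1.0]]
force: [6.6, 1.4, -0.8]
opening: 0.0389
grip_force: 40.4
```

```bash
python3 st.py
```

```text
7.25 j6 -0.72 yaw 117.58 eff6 -3.028 [ 0.5022 -0.0843  0.1838] F tool [-1.79  6.49  0.78] T tool [-1.041 -0.433 -0.087] grip 40.4
```

{"op": "servo_tool", "data": {
  "targets": [
    [[0, 0, 0], [0, 0, 0.02], 0.3],
    [[0, 0, 0], [0, 0, 0.02], 0.3],
    [[0, 0, 0], [0, 0, 0.02], 0.3]
  ]
}}

```text
clock: 7.62
eef_pos: [0.5023, -0.0842, 0.1837]
tool_rot: [[-0.106, 0.994, 0.004], [0.994, 0.106, -0.0], [-0.001, 0.004, -1.0]]
force: [9.8, 1.0, -2.4]
opening: 0.0387
grip_force: 40.5
```

```bash
python3 st.py
```

```text
7.62 j6 -0.345 yaw 96.09 eff6 -2.029 [ 0.5023 -0.0842  0.1837] F tool [-0.04  9.81  2.4 ] T tool [-1.588 -0.009 -0.061] grip 40.5
```

{"op": "servo_tool", "data": {
  "targets": [
    [[0, 0.005, 0.002], [0, 0, 0.015], 0.3],
    [[0, 0, 0], [0, 0, 0.015], 0.3],
    [[0, 0, 0], [0, 0, 0.015], 0.3]
  ],
  "grip_force": 30
}}

```text
clock: 8.0
eef_pos: [0.5027, -0.0842, 0.1833]
tool_rot: [[0.175, 0.985, 0.003], [0.985, -0.175, -0.0], [-0.0, 0.003, -1.0]]
force: [2.4, -0.3, 2.5]
opening: 0.0386
grip_force: 41.2
```

```bash
python3 st.py
```

```text
8.0 j6 -0.062 yaw 79.95 eff6 -1.513 [ 0.5027 -0.0842  0.1833] F tool [ 0.07  2.4  -2.53] T tool [-0.23   0.102 -0.067] grip 41.2
```

{"op": "servo_tool", "data": {
  "targets": [
    [[0, 0, 0.001], [0, 0, 0.015], 0.3],
    [[0, 0, 0], [0, 0, 0.015], 0.3],
    [[0, 0, 0], [0, 0, 0.015], 0.3]
  ]
}}

```text
clock: 8.38
eef_pos: [0.5028, -0.0842, 0.1832]
tool_rot: [[0.442, 0.897, 0.003], [0.897, -0.442, -0.001], [0.001, 0.003, -1.0]]
force: [3.1, 0.0, 1.7]
opening: 0.0383
grip_force: 41.1
```

```bash
python3 st.py
```

```text
8.38 j6 0.22 yaw 63.75 eff6 -1.513 [ 0.5028 -0.0842  0.1832] F tool [ 1.36  2.75 -1.72] T tool [-0.424  0.242 -0.107] grip 41.1
```

{"op": "servo_tool", "data": {
  "targets": [
    [[0, 0, 0.001], [0, 0, 0.015], 0.3],
    [[0, 0, 0], [0, 0, 0.015], 0.3],
    [[0, 0, 0], [0, 0, 0.015], 0.3]
  ]
}}

```text
clock: 8.75
eef_pos: [0.5029, -0.0843, 0.183]
tool_rot: [[0.675, 0.738, 0.003], [0.738, -0.675, -0.001], [0.002, 0.003, -1.0]]
force: [4.2, -0.3, 0.8]
opening: 0.0388
grip_force: 41.1
```

```bash
python3 st.py
```

```text
8.75 j6 0.503 yaw 47.55 eff6 -1.512 [ 0.5029 -0.0843  0.183 ] F tool [ 2.6   3.26 -0.81] T tool [-0.627  0.359 -0.033] grip 41.1
```

{"op": "servo_tool", "data": {
  "targets": [
    [[0, 0, 0.001], [0, 0, 0.015], 0.3],
    [[0, 0, 0], [0, 0, 0.015], 0.3],
    [[0, 0, 0], [0, 0, 0.015], 0.3]
  ]
}}

```text
clock: 9.12
eef_pos: [0.503, -0.0844, 0.1829]
tool_rot: [[0.854, 0.52, 0.004], [0.52, -0.854, -0.001], [0.003, 0.003, -1.0]]
force: [5.1, -2.2, 0.5]
opening: 0.0385
grip_force: 41.0
```

```bash
python3 st.py
```

```text
9.12 j6 0.786 yaw 31.35 eff6 -1.511 [ 0.503  -0.0844  0.1829] F tool [ 3.15  4.54 -0.49] T tool [-0.691  0.598 -0.139] grip 41.0
```

{"op": "servo_tool", "data": {
  "targets": [
    [[0.002, 0.002, 0.001], [0, 0, 0.015], 0.3],
    [[0, 0, 0], [0, 0, 0.015], 0.3],
    [[0, 0, 0], [0, 0, 0.015], 0.3]
  ]
}}

```text
clock: 9.5
eef_pos: [0.5032, -0.0846, 0.1827]
tool_rot: [[0.965, 0.261, 0.003], [0.261, -0.965, -0.001], [0.002, 0.002, -1.0]]
force: [0.9, -1.7, 3.5]
opening: 0.0385
grip_force: 41.1
```

```bash
python3 st.py
python3 - <<'E'
from h import *
p=cam("wrist");s=cam("scene")
im=np.hstack([cv2.resize(p["pixels"][100:300,220:420],(400,400)),cv2.resize(s["pixels"][80:280,290:490],(400,400))])
cv2.imwrite("pics/g2.png",im[...,::-1])
E
```

```text
9.5 j6 1.069 yaw 15.14 eff6 -1.513 [ 0.5032 -0.0846  0.1827] F tool [ 0.44  1.91 -3.48] T tool [-0.382  0.087 -0.097] grip 41.1
```

View pics/g2.png

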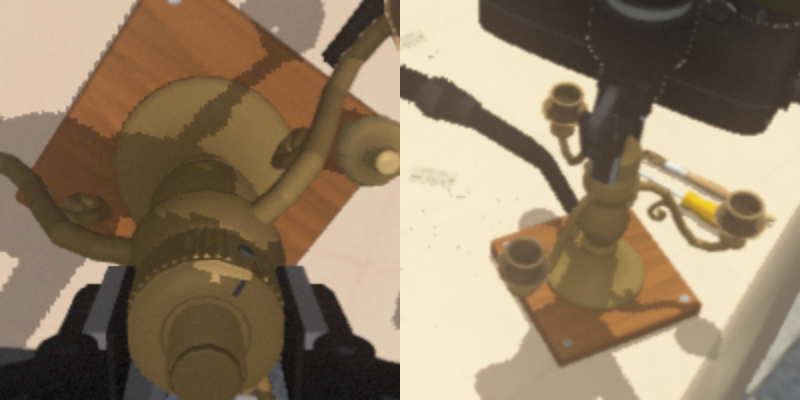

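The mark is still at about (238,288) in the wrist crop, so the nut is turning with the fingers. The cups in the scene crop haven't moved.

{"op": "servo_tool", "data": {
  "targets": [
    [[0, 0, 0.001], [0, 0, 0.015], 0.3],
    [[0, 0, 0], [0, 0, 0.015], 0.3]
  ]
}}

```text
clock: 9.85
eef_pos: [0.5034, -0.0847, 0.1825]
tool_rot: [[0.997, 0.079, 0.003], [0.079, -0.997, -0.002], [0.003, 0.002, -1.0]]
force: [12.6, -3.4, 5.7]
opening: 0.0386
grip_force: 41.4
```

```bash
python3 st.py
```

```text
9.85 j6 1.254 yaw 4.56 eff6 -0.645 [ 0.5034 -0.0847  0.1825] F tool [12.27  4.43 -5.68] T tool [-0.742  1.921 -0.964] grip 41.4
```

{"op": "servo_tool", "data": {
  "targets": [
    [[0, 0, 0.001], [0, 0, 0.015], 0.3],
    [[0, 0, 0], [0, 0, 0.015], 0.3]
  ]
}}

```text
clock: 10.1
eef_pos: [0.5031, -0.0847, 0.1821]
tool_rot: [[0.994, -0.109, 0.002], [-0.109, -0.994, -0.002], [0.002, 0.001, -1.0]]
force: [5.6, -5.5, 7.6]
opening: 0.0387
grip_force: 41.9
```

```bash
python3 st.py
```

```text
10.1 j6 1.442 yaw -6.26 eff6 -0.876 [ 0.5031 -0.0847  0.1821] F tool [ 6.13  4.84 -7.55] T tool [-0.789  1.076 -0.78 ] grip 41.9
```

{"op": "servo_tool", "data": {
  "targets": [
    [[0, 0, 0.001], [0, 0, 0.015], 0.3],
    [[0, 0, 0], [0, 0, 0.015], 0.3]
  ]
}}

```text
clock: 10.35
eef_pos: [0.5031, -0.0848, 0.1819]
tool_rot: [[0.956, -0.293, 0.002], [-0.293, -0.956, -0.002], [0.003, 0.001, -1.0]]
force: [5.1, -6.2, 5.5]
opening: 0.0382
grip_force: 42.3
```

```bash
python3 st.py
```

```text
10.35 j6 1.631 yaw -17.06 eff6 -0.924 [ 0.5031 -0.0848  0.1819] F tool [ 6.68  4.46 -5.46] T tool [-0.859  0.959 -0.672] grip 42.3
```

The moment jumped to about -0.9 N m at a yaw of about 5 degrees, so the nut is on its stop and the pads have been slipping since. I'll check the mark and the cups.

```bash
python3 st.py
python3 - <<'E'
from h import *
p=cam("wrist");s=cam("scene")
im=np.hstack([cv2.resize(p["pixels"][100:300,220:420],(400,400)),cv2.resize(s["pixels"][80:280,290:490],(400,400))])
cv2.imwrite("pics/g3.png",im[...,::-1])
a=cv2.imread("pics/scene0.png")[...,::-1]
for n,(u,v) in {"c1":(372,130),"c2":(351,210),"c3":(461,186)}.items():
    t=np.ascontiguousarray(a[v-14:v+14,u-14:u+14]);m=cv2.matchTemplate(np.ascontiguousarray(s["pixels"][v-24:v+24,u-24:u+24]),t,cv2.TM_CCOEFF_NORMED);print(n,np.array(cv2.minMaxLoc(m)[3])-10,m.max())
E
```

```text
10.35 j6 1.631 yaw -17.06 eff6 -0.924 [ 0.5031 -0.0848  0.1819] F tool [ 6.68  4.46 -5.46] T tool [-0.859  0.959 -0.672] grip 42.3
c1 [0 0] 0.67988867
c2 [0 0] 0.9477008
c3 [0 0] 0.9983277
```

View pics/g3.png

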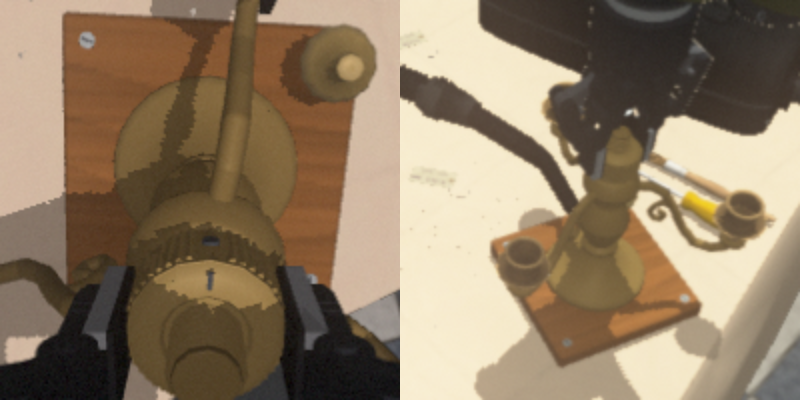

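The mark slid to about (210,280) while the cups matched their start position with zero pixel shift. The nut is bottomed, so now I'll back off a quarter turn.

{"op": "servo_tool", "data": {
  "targets": [
    [[0, 0, -0.0005], [0, 0, -0.025], 0.3],
    [[0, 0, -0.0005], [0, 0, -0.025], 0.3],
    [[0, 0, -0.0005], [0, 0, -0.025], 0.3],
    [[0, 0, -0.0005], [0, 0, -0.025], 0.3],
    [[0, 0, -0.0005], [0, 0, -0.025], 0.3]
  ]
}}

```text
clock: 11.08
eef_pos: [0.5029, -0.0845, 0.1823]
tool_rot: [[0.88, 0.475, 0.002], [0.475, -0.88, -0.001], [0.001, 0.001, -1.0]]
force: [-1.0, -2.0, 6.9]
opening: 0.0386
grip_force: 42.4
```

{"op": "servo_tool", "data": {
  "targets": [
    [[0, 0, -0.0005], [0, 0, -0.025], 0.3],
    [[0, 0, -0.0005], [0, 0, -0.025], 0.3],
    [[0, 0, -0.0005], [0, 0, -0.025], 0.3],
    [[0, 0, -0.0005], [0, 0, -0.025], 0.3],
    [[0, 0, -0.0005], [0, 0, -0.025], 0.3]
  ]
}}

```text
clock: 11.7
eef_pos: [0.5028, -0.0844, 0.1828]
tool_rot: [[0.286, 0.958, 0.001], [0.958, -0.286, -0.001], [-0.0, 0.001, -1.0]]
force: [-3.1, -1.1, 7.9]
opening: 0.0382
grip_force: 42.4
```

{"op": "servo_tool", "data": {
  "targets": [
    [[0, 0, 0], [0, 0, 0], 0.3],
    [[0, 0, 0], [0, 0, 0], 0.3]
  ]
}}

```text
clock: 11.95
eef_pos: [0.5028, -0.0844, 0.1828]
tool_rot: [[0.291, 0.957, 0.001], [0.957, -0.291, -0.001], [-0.0, 0.001, -1.0]]
force: [-3.0, -1.4, 8.5]
opening: 0.039
grip_force: 42.5
```

```bash
python3 st.py
python3 - <<'E'
from h import *
p=cam("wrist");s=cam("scene")
im=np.hstack([cv2.resize(p["pixels"][100:300,220:420],(400,400)),cv2.resize(s["pixels"][80:280,290:490],(400,400))])
cv2.imwrite("pics/g4.png",im[...,::-1])
a=cv2.imread("pics/scene0.png")[...,::-1]
for n,(u,v) in {"c1":(372,130),"c2":(351,210),"c3":(461,186)}.items():
    t=np.ascontiguousarray(a[v-14:v+14,u-14:u+14]);m=cv2.matchTemplate(np.ascontiguousarray(s["pixels"][v-24:v+24,u-24:u+24]),t,cv2.TM_CCOEFF_NORMED);print(n,np.array(cv2.minMaxLoc(m)[3])-10,m.max())
E
```

```text
11.95 j6 0.057 yaw 73.07 eff6 0.004 [ 0.5028 -0.0844  0.1828] F tool [-2.25 -2.48 -8.51] T tool [ 0.42  -0.381 -0.057] grip 42.5
c1 [-1  0] 0.73991793
c2 [0 0] 0.94432247
c3 [0 0] 0.99833834
```

View pics/g4.png

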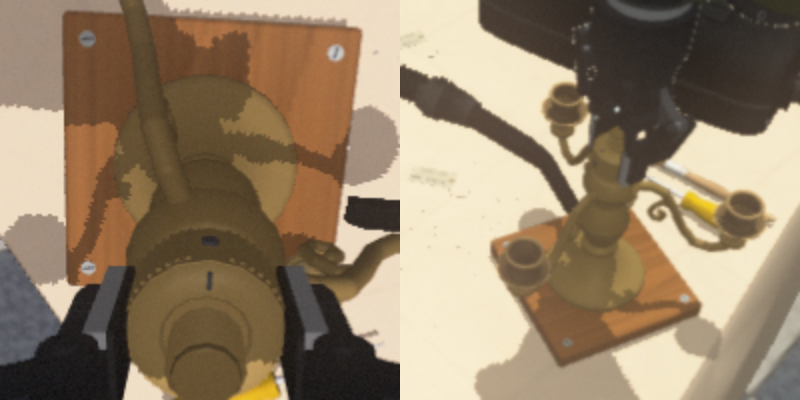

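The tool turned 90.1 degrees back with the mark still at about (210,280), so nothing slipped. The cups haven't moved and the grip is 42 N.

```bash
python3 -c "from rig import *;print(hand_in())"
```

```text
the job is handed in; nothing more can be done
None
```

I screwed the nut down until it bottomed out, backed it off 90 degrees and handed the job in at about 12 s with the nut still gripped at about 42 N; the cups showed no swing in the camera, but the hand-in returned no verdict.

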